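# Call up the red jar on the supply carousel

### The job

Call up the red-lidded jar for the packer: first hang the red tent-shaped tag over the horizontal bar of the tag rail, a leg on each side, and let it go. Then turn the supply carousel by its black top grip until the red-lidded jar stands squarely at the yellow pointer on the stand's front, and finish there while still gripping the black grip, holding the carousel still. Leave the other things on the worktop where they are.

Things in the scene. Friction and masses are not known exactly. Their poses are not given: they have to be found in the camera images.
- tag: loose red tent tag of about 60 g, standing on its two leg edges. Origin: on the worktop, centre of its feet; z up, ridge (60 mm) along y. Flat roof, underside 64 and top 68 mm above the feet, 16 mm wide inside, 22 outside; from it two 4 mm legs spread 15 degrees each to 58 mm over the feet (50 mm clear between). Most of its mass is below the roof, so it hangs upright astride a bar
- tag_fin (a point): point to pinch on the tag, 91 mm above its feet: on the black upright fin on the roof, 10 mm thick (tag x), 34 mm long (tag y), from 68 to 108 mm above the feet. Grasp it from above, across x
- tag_roof (a point): centre of the underside of the tag's roof, 64 mm above the tag's feet: the place that rests on the bar
- tag_rail: fixed rail: a horizontal round bar 12 mm thick and 240 mm long along its y, on two end posts. Origin: on the worktop below the bar's middle; z up. Bar's axis 130 mm above the worktop (top of the bar 136 mm); hang the tag within 85 mm of the middle, ridge along the bar
- stand: fixed round base of the supply carousel, 264 mm across with the disc. Origin: on the worktop on the turning axis (vertical). A yellow pointer, 24 mm wide, sticks out in its -x direction to 173 mm from the axis: that is the stand's front
- carousel (a joint): turning angle of the carousel (rad), growing counter-clockwise seen from above; 0 or a whole turn = red-lidded jar at the pointer. Turns freely either way, at least a full turn, stays where left (friction about 0.12 N m). On its grey disc, top 34 mm above the worktop, four items are fixed a quarter turn apart: the jar, opposite it a brown tape roll, a pale label roll, two stacked tape rings; all below 112 mm
- turn_grip: black bar grip on a thin post over the carousel's axis, turning with it: 64 mm long along its x, 16 mm thick along its y, 36 mm tall. Origin: centre of the bar, on the axis, 168 mm above the worktop. Pinch it from above across its thickness. Its x is in line with the red jar, which lies on its -x side
- jar_mark (a point): centre of the red lid's top of the jar (60 mm wide, 75 mm tall), 86 mm from the axis and 109 mm above the worktop; turns with the carousel
- note_block: bystander, yellow note block, 77x77x29 mm; origin at the centre of its underside. Leave it where it is
- barcode_scanner: bystander, black hand scanner lying flat, 147x116x58 mm; origin at the centre of its underside. Leave it where it is
- carton: bystander, brown carton, 66x132x100 mm; origin at the centre of its underside. Leave it where it is
- pen_pot: bystander, grey pot with pens, 78x78x165 mm; origin at the centre of its underside. Leave it where it is
- long_carton: bystander, long low brown carton, 55x120x45 mm; origin at the centre of its underside. Leave it where it is
- small_carton: bystander, small brown carton, 48x75x32 mm; origin at the centre of its underside. Leave it where it is
- marker_red: bystander, black marker pen with a red cap, 11x138x12 mm; origin at the centre of its underside. Leave it where it is
There are look-alikes about, which are no part of the job. What is shaped like the tag but green or purple is not meant.

How it is judged:
By the outcome, as a careful person would: the job done as asked, in the order asked, and still so for the second after the job is handed in, while the arm keeps its last pose, push and grip.
It also fails if it takes over 61 s, if anything falls off the work surface, if the arm or the gripper's body presses on something with over 40 N, if the wrist force passes 120 N, or if a joint passes its speed limit or range.

### The arm

A 6-joint arm with a two-finger parallel gripper is mounted at the origin on a cart in front of the work surface, level with it; the furniture and walls round the work are solid. World frame = base frame: x ahead of the robot, y to its left, z up, the work surface at z = 0. Lengths are in m, angles in degrees, forces in N, time in s.
With the tool pointing down it reaches from about 0.375 to 0.9 m from the base axis. Payload 3.1 kg.
Tool frame: the origin (TCP) lies where the fingers leave the gripper's body, on its centre line; the fingertips stand 70 mm ahead of it and the grasp point (between the pads) lies 51 mm ahead of it; z points along the fingers, y is the line along which they close (so a half turn about z gives the same grasp; the last joint's range is limited). The gripper opens to 87 mm and grips with 3 to 60 N. Pads are 19 mm wide; open, the fingers measure 117 mm over their backs; the gripper's body (75 mm by 190 mm) begins 51 mm behind the grasp point.
Start: joints at [-82.133, 30.224, 82.088, -0, 67.689, -10.227], TCP at [0.194, -0.594, 0.292] pointing down, gripper open.
Joint ranges: [-176.69, 176.69], [-43.24, 126.21], [12.49, 139.97], [-82, 262], [0, 151.66], [-163.58, 163.58]. Speed limits (degrees/s): [159.86, 159.86, 180, 180, 180, 180].

### API

Orientations are given as a 3x3 rotation matrix whose columns are the frame's x, y, z axes.
In Python, from rig import readout, capture, calibration, bot, look_for gives the robot as it stands. The module is installed in compiled form; this text tells all that it offers.
- The arm moves only by the shell command python3 -m pendant 'ROWS'. ROWS is JSON, a list of rows, each a list of 7 numbers: the shift along the tool's x, y, z normalised to -1 to 1, where 1 is 200 mm, then the turn, a rotation vector about the tool's x, y, z normalised to -1 to 1, where 1 is 180 degrees, then the closure, from -1 (fully open) to 1 (shut). In form: [[dx, dy, dz, ax, ay, az, grip], ...]. A call has 1 to 8 rows; each row is the pose to reach, as a shift and turn from the pose commanded when the call began, along the tool's axes at that moment, turning the shorter way round; what a row does not reach only later rows make up. A row lasts 1/10 s, in which the tool goes at most 50 mm and 8.59 degrees, less where a joint would pass 70% of its speed; a pose out of reach is approached as far as the arm can. A call with a number of a shift or a turn outside -1 to 1 is refused whole. A call with a gripper value outside its range is refused whole. The fingers move at their own pace and stop on an object; the grip force is fixed at half the most. Time passes only in rows, so rows that repeat a pose let the fingers close. It gives the time, the measured TCP pose, the force, the opening and the grip force at its end, in the units of the state.
- readout.read_state(): the state, without advancing time (a new reading comes with each control period).
- capture(name): name is "scene" or "top" or "wrist"; returns (picture, depth): 480x640x3 uint8, red, green, blue; 480x640 float32, m along the optical axis (not along the pixel's ray), 0 where there is no reading.
- calibration(name): a dict with "mtx" (3x3 intrinsics, pixels), "T" (4x4, takes a point from camera to world coordinates); the wrist camera has in their place "mount" (4x4, takes a point from camera to tool coordinates, whose origin is the TCP and whose axes are the flange's). Camera axes: x right, y down, z forward; pixel columns grow to the right and rows downward; lengths in m; the calibration is good to about 2 mm. A picture is of the moment at which its call begins: read the wrist's pose just before it. calibration takes no time and is no camera call.
- bot.hand_in(): hands the job in; it is judged then, once.
Trained networks look in the newest picture that a camera, given by its name, has taken for a name from the list of things; names that differ only in an ending like _2 or _b are one class to them, and where a whole thing is asked for, a point or a joint stands for the part that bears it (a point fixed in the world has none). Each returns a list of dicts, best first, with "conf" (0 to 1); they miss things now and then, are a little off and sometimes report something else, mostly with a low value. They report only what shows in the picture. A call takes as long as a camera call. They do not tell look-alikes from the thing itself.
- look_for(thing, camera): "extent" ([left, top, right, bottom] in pixels, round what is visible of it).
The state is a dict: "time_s": time; "joint_positions": joint angles; "qvel": joint speeds; "tau": joint torques, N m; "position": TCP position; "tcp_rot": TCP orientation; "force": force on the tool from outside, world axes, zero at the start; "moment": the same for the moment, N m; "opening": opening from 0.0 (shut) to 1.0 (fully open); "grasp_force": force on a finger pad.
Only numpy, scipy, OpenCV 4.12 (cv2) and the standard library are available. Lean on these libraries where they do the work, as an engineer would, in place of code of your own. Each camera call takes 0.05 s, during which the arm holds its last target. There are 200 camera calls.

## Working session

There is one attempt and no reset: what is moved stays moved. The work goes in short steps, Python scripts to look and compute and a shell command to move; the robot and the scene stay as the last step left them, time stands still between calls to the robot, and variables do not carry over. Pictures are saved under pics/ and viewed, at most 10 in all, crops included, and the job is handed in when it is done.

```bash
mkdir -p pics; cat > h.py <<'E'
import numpy as np, cv2
from rig import readout, capture, calibration, bot, look_for
def cam(name):
    c=calibration(name); s=readout.read_state()
    img,d=capture(name)
    if 'T' in c: T=c['T']
    else:
        W=np.eye(4); W[:3,:3]=np.array(s['tcp_rot']); W[:3,3]=s['position']; T=W@np.array(c['mount'])
    return img,d,np.array(c['mtx']),np.array(T)
def cloud(d,K,T):
    v,u=np.mgrid[:480,:640]
    P=np.stack([(u-K[0,2])/K[0,0]*d,(v-K[1,2])/K[1,1]*d,d],-1)
    P=P@T[:3,:3].T+T[:3,3]; P[d==0]=np.nan
    return P
def save(img,n): cv2.imwrite('pics/'+n,img[:,:,::-1])
E
python3 - <<'E'
from h import *
for n in('top','scene'):
    img,d,K,T=cam(n); save(img,n+'0.png'); P=cloud(d,K,T); np.savez(n+'0.npz',img=img,P=P,d=d,K=K,T=T)
    print(n,T.round(3).tolist(),K.round(0).tolist())
    for t in ('tag','tag_rail','stand','turn_grip','jar_mark'):
        for r in look_for(t,n)[:3]:
            l,a,rr,b=[int(x) for x in r['extent']]; 
            print(t,round(r['conf'],2),[l,a,rr,b],P[min(479,(a+b)//2),min(639,(l+rr)//2)].round(3))
s=readout.read_state();print(s['time_s'],s['tcp_rot'],s['force'],s['opening'])
E
```

```text
top [[0.018, -0.995, 0.094, 0.417], [-1.0, -0.017, 0.002, 0.051], [-0.001, -0.094, -0.996, 1.741], [0.0, 0.0, 0.0, 1.0]] [[537.0, 0.0, 316.0], [0.0, 537.0, 241.0], [0.0, 0.0, 1.0]]
tag 0.89 [283, 302, 302, 326] [0.35  0.123 0.102]
tag 0.87 [296, 272, 318, 294] [0.445 0.08  0.068]
tag 0.74 [220, 168, 239, 191] [0.77  0.333 0.065]
tag_rail 0.84 [222, 210, 313, 259] [0.603 0.214 0.007]
turn_grip 0.6 [302, 162, 330, 196] [0.782 0.058 0.029]
turn_grip 0.43 [373, 227, 392, 237] [ 0.596 -0.138  0.183]
turn_grip 0.35 [251, 169, 276, 196] [0.775 0.232 0.003]
jar_mark 0.67 [335, 195, 416, 279] [ 0.593 -0.131  0.064]
jar_mark 0.65 [335, 196, 416, 290] [ 0.576 -0.134  0.04 ]
scene [[-0.847, -0.373, 0.378, -0.007], [-0.531, 0.609, -0.59, 0.928], [-0.01, -0.7, -0.714, 1.23], [0.0, 0.0, 0.0, 1.0]] [[524.0, 0.0, 317.0], [0.0, 524.0, 240.0], [0.0, 0.0, 1.0]]
tag 0.92 [182, 286, 205, 316] [0.781 0.349 0.063]
tag 0.88 [312, 298, 334, 333] [0.435 0.214 0.089]
tag 0.76 [351, 297, 374, 327] [0.36  0.131 0.061]
tag_rail 0.71 [249, 246, 298, 353] [0.625 0.188 0.003]
stand 0.78 [294, 189, 385, 258] [ 0.597 -0.149  0.054]
stand 0.55 [296, 379, 312, 427] [0.363 0.422 0.014]
turn_grip 0.62 [328, 190, 342, 205] [ 0.598 -0.121  0.185]
jar_mark 0.72 [299, 189, 376, 259] [ 0.598 -0.137  0.058]
jar_mark 0.46 [326, 272, 349, 308] [0.454 0.108 0.072]
0.6 [[ 9.50560191e-01  3.10540373e-01  1.40784344e-05]
 [ 3.10540374e-01 -9.50560191e-01 -9.09525563e-06]
 [ 1.05579552e-05  1.30175102e-05 -1.00000000e+00]] [-0.77928394 -0.46882628  0.1317711 ] 1.002717262210333
```

```bash
python3 - <<'E'
from h import *
i=cv2.imread('pics/top0.png')[140:350,180:460]; cv2.imwrite('pics/topc.png',cv2.resize(i,(800,600),interpolation=cv2.INTER_CUBIC))
i=cv2.imread('pics/scene0.png')[160:440,150:430]; cv2.imwrite('pics/scenec.png',cv2.resize(i,(600,600),interpolation=cv2.INTER_CUBIC))
E
```

```text
(no output)
```

View pics/topc.png

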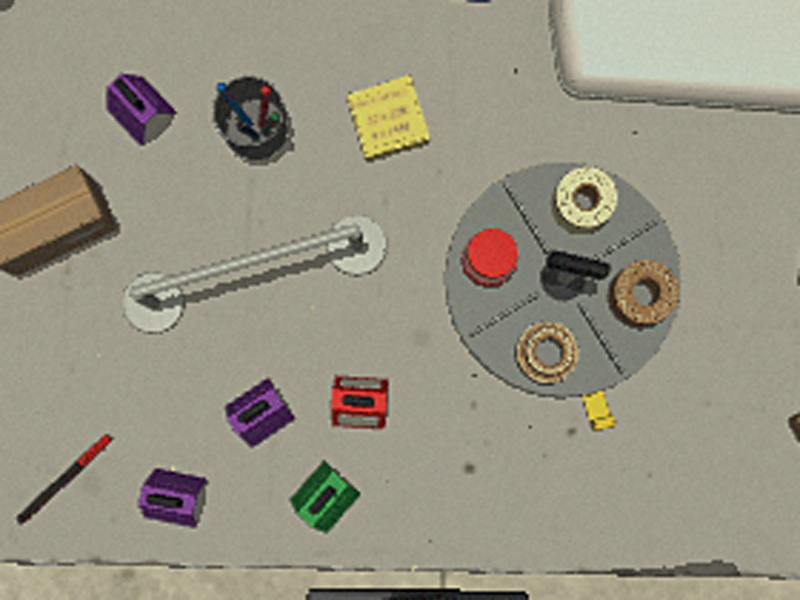

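View pics/scenec.png

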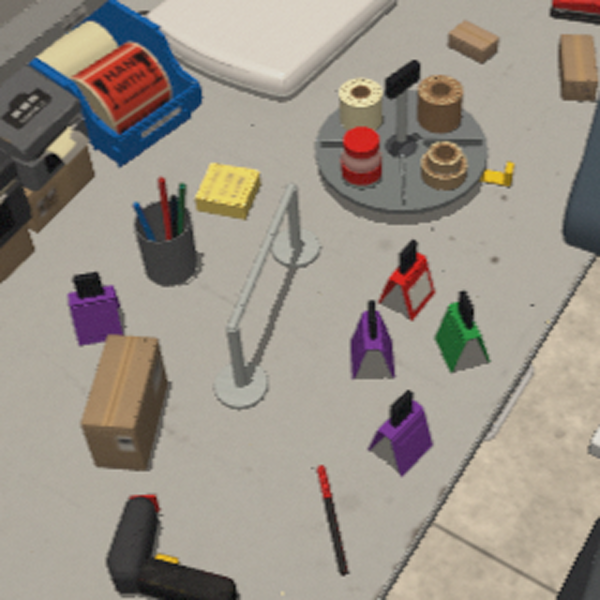

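The pictures show the red tag at top-view pixel (306,280), the rail bar running from (233,243) to (305,223), and the carousel centred near (377,238). The red jar is at (352,229) and the yellow pointer at (389,284). The tag's purple and green look-alikes stand nearby.

```bash
python3 - <<'E'
from h import *
from scipy.optimize import least_squares
def mr(p):
    q=p[:,:2]; r=cv2.minAreaRect(q.astype(np.float32)*1000); 
    c=q.mean(0); w,v=np.linalg.eigh(np.cov((q-c).T)); return len(q),'mean',p.mean(0).round(4),'rect',np.round(r[0],1),np.round(r[1],1),'axis',np.degrees(np.arctan2(v[1,1],v[0,1])).round(1)
for n in('top','scene'):
    f=np.load(n+'0.npz'); P=f['P'].reshape(-1,3); C=f['img'].reshape(-1,3).astype(int)
    x,y,z=P.T; R,G,B=C.T; mx=C.max(1)
    near=lambda a,b,r: np.hypot(x-a,y-b)<r
    print(n)
    red=(R>110)&(G<70)&(B<70)
    m=near(.445,.08,.06)
    print('fin',mr(P[m&(mx<70)&(z>.075)])); print('tagred',mr(P[m&red])); k=m&red&(z>.06)&(z<.074); print('roof',mr(P[k]))
    m=near(.61,.2,.18)&(z>.118)&(z<.145); print('bar',mr(P[m]))
    m=near(.595,-.13,.06)&(z>.15); print('grip',mr(P[m]))
    m=near(.595,-.13,.12)&red&(z>.1); print('lid',mr(P[m]))
    m=near(.595,-.13,.19)&(R>150)&(G>120)&(B<80)&(x<.5); print('ptr',mr(P[m]),z[m].max())
    m=near(.595,-.13,.18)&(z>.028)&(z<.04)&(C.std(1)<12)&(mx<200); q=P[m]; 
    h=cv2.convexHull((q[:,:2]*1000).astype(np.float32)); print('disc',mr(q),cv2.minEnclosingCircle(h),cv2.fitEllipse(h))
s=readout.read_state();print(s['position'],s['joint_positions'])
E
```

```text
top
fin (33, 'mean', array([0.4539, 0.0859, 0.1078]), 'rect', array([455. ,  85.3]), array([ 9.1, 30.4]), 'axis', np.float64(86.3))
tagred (106, 'mean', array([0.4543, 0.0859, 0.0628]), 'rect', array([454.2,  85.3]), array([56.6, 56. ]), 'axis', np.float64(90.0))
roof (89, 'mean', array([0.4546, 0.084 , 0.0679]), 'rect', array([455.1,  85.5]), array([56.5, 24.1]), 'axis', np.float64(88.1))
bar (372, 'mean', array([0.6143, 0.2066, 0.1345]), 'rect', array([684.6, 234. ]), array([193.7, 254. ]), 'axis', np.float64(119.0))
grip (140, 'mean', array([ 0.5945, -0.1376,  0.1817]), 'rect', array([ 595.9, -138.4]), array([62.6, 17.4]), 'axis', np.float64(76.8))
lid (227, 'mean', array([ 0.6145, -0.055 ,  0.1093]), 'rect', array([614.9, -55.5]), array([49.6, 49.5]), 'axis', np.float64(-142.6))
ptr (86, 'mean', array([ 0.4511, -0.1817,  0.0139]), 'rect', array([ 469.8, -167.4]), array([89.3, 33.2]), 'axis', np.float64(-148.8)) 0.07843714533855017
disc (2918, 'mean', array([ 0.5907, -0.1334,  0.0339]), 'rect', array([ 595.9, -139.3]), array([261.2, 259.8]), 'axis', np.float64(-150.5)) ((596.00976
[... 836 characters left out ...]
[ 0.616 , -0.0516,  0.1112]), 'rect', array([618.5, -54.2]), array([51.9, 54.1]), 'axis', np.float64(118.3))
ptr (67, 'mean', array([ 0.4545, -0.1813,  0.0158]), 'rect', array([ 454.9, -182.1]), array([42.6, 27.8]), 'axis', np.float64(-170.1)) 0.04307068408364145
disc (1560, 'mean', array([ 0.5828, -0.1096,  0.0362]), 'rect', array([ 593.7, -134.1]), array([263.6, 252.2]), 'axis', np.float64(45.9)) ((600.7550659179688, -140.8114776611328), 136.4200897216797) ((601.2105712890625, -138.9459228515625), (261.156005859375, 270.60479736328125), 34.64508819580078)
[ 0.19413471 -0.59405928  0.29226476] [-8.21336220e+01  3.02219861e+01  8.20876887e+01  7.86606431e-04
  6.76896986e+01 -1.02257196e+01]
```

```bash
cat >> h.py <<'E'
from scipy.spatial.transform import Rotation as Ro
def Rdown(yaw):
    a=np.radians(yaw); x=np.array([np.cos(a),np.sin(a),0]); z=np.array([0,0,-1.]); return np.stack([x,np.cross(z,x),z],1)
def go(g,yaw,s=None):
    """row numbers to bring the grasp point to g with tool down, tool x at yaw"""
    s=s or readout.read_state(); R0=np.array(s['tcp_rot']); p0=np.array(s['position'])
    R=Rdown(yaw); p=np.array(g)-R[:,2]*.051
    sh=R0.T@(p-p0)/.2; rv=Ro.from_matrix(R0.T@R).as_rotvec()/np.pi
    return sh.round(4).tolist(), rv.round(4).tolist()
def st():
    s=readout.read_state(); R=np.array(s['tcp_rot']); print('t',round(s['time_s'],2),'grasp pt',(np.array(s['position'])+R[:,2]*.051).round(4),'yaw',np.degrees(np.arctan2(R[1,0],R[0,0])).round(2),'tiltz',R[:,2].round(4),'F',np.round(s['force'],1),'open',round(s['opening'],3),'gf',round(s['grasp_force'],1),'q',np.round(s['joint_positions'],0))
E
python3 - <<'E'
from h import *
for n in('top','scene'):
    f=np.load(n+'0.npz'); P=f['P'].reshape(-1,3); x,y,z=P.T
    m=(abs((x-.61)+.29*(y-.2))<.03)&(abs(y-.2)<.15)&(z>.118)&(z<.145); q=P[m]
    l=cv2.fitLine(q[:,:2].astype(np.float32),cv2.DIST_HUBER,0,.001,.001).ravel()
    t=(q[:,:2]-l[2:])@l[:2]; a,b=np.percentile(t,[.5,99.5]); print(n,m.sum(),'ang',np.degrees(np.arctan2(l[1],l[0])),'mid',l[2:]+l[:2]*(a+b)/2,'len',b-a)
print(go((.40,-.30,.24),50)); st()
E
```

```text
top 336 ang -72.88681 mid [0.5979796  0.20673933] len 0.2500690519364014
scene 356 ang -72.97632 mid [0.59944063 0.21042559] len 0.25147564665426064
([1.435, -1.078, 0.0063], [0.0, -0.0, -0.1773])
t 0.6 grasp pt [ 0.1941 -0.5941  0.2413] yaw 18.09 tiltz [ 0. -0. -1.] F [-0.8 -0.5  0.1] open 1.003 gf 0.0 q [-82.  30.  82.   0.  68. -10.]
```

```bash
python3 -m pendant '[[0.95,-0.7,0,0,0,-0.15,-1],[0.95,-0.7,0,0,0,-0.15,-1],[0.95,-0.7,0,0,0,-0.15,-1],[0.95,-0.7,0,0,0,-0.15,-1],[0.95,-0.7,0,0,0,-0.15,-1],[0.95,-0.7,0,0,0,-0.15,-1]]'; python3 -c "
from h import *
st();print(go((.42,-.15,.25),70)); print(go((.44,.05,.2),87))"
```

```text
time_s: 1.2
position: [0.333, -0.3975, 0.2923]
tcp_rot: [[0.702, 0.712, -0.0], [0.712, -0.702, 0.003], [0.002, -0.002, -1.0]]
force: [-0.4, 0.1, -0.0]
opening: 1.002
grasp_force: 0.0
t 1.2 grasp pt [ 0.333  -0.3974  0.2413] yaw 45.38 tiltz [-1.e-04  3.e-03 -1.e+00] F [-0.4  0.1 -0. ] open 1.002 gf 0.0 q [-62.  22.  97.   0.  61. -18.]
([1.1865, -0.5597, -0.0397], [-0.0006, -0.0008, -0.1368])
([1.9681, -1.1903, 0.2133], [-0.0004, -0.0009, -0.2312])
```

```bash
python3 -m pendant '[[1,-0.5,0,0,0,-0.14,-1],[1,-0.5,0,0,0,-0.14,-1],[1,-0.5,0,0,0,-0.14,-1],[1,-0.5,0,0,0,-0.14,-1],[1,-0.5,0,0,0,-0.14,-1],[1,-0.5,0,0,0,-0.14,-1]]'; python3 -c "
from h import *
st();print(go((.455,.086,.2),87))"
```

```text
time_s: 1.8
position: [0.4018, -0.1875, 0.2924]
tcp_rot: [[0.333, 0.943, -0.0], [0.943, -0.333, 0.0], [0.0, -0.0, -1.0]]
force: [0.5, -0.7, -0.3]
opening: 1.001
grasp_force: 0.0
t 1.8 grasp pt [ 0.4018 -0.1875  0.2414] yaw 70.52 tiltz [-1.e-04  4.e-04 -1.e+00] F [ 0.5 -0.7 -0.3] open 1.001 gf 0.0 q [-40.  16. 107.   0.  57. -20.]
([1.378, -0.2054, 0.2078], [-0.0001, -0.0001, -0.0915])
```

```bash
python3 -m pendant '[[1,-0.15,0,0,0,-0.09,-1],[1,-0.15,0,0,0,-0.09,-1],[1,-0.15,0,0,0,-0.09,-1],[1,-0.15,0,0,0,-0.09,-1],[1,-0.15,0,0,0,-0.09,-1],[1,-0.15,0,0,0,-0.09,-1]]'; python3 - <<'E'
from h import *
st(); img,d,K,T=cam('wrist'); save(img,'w1.png'); P=cloud(d,K,T); np.savez('w1.npz',img=img,P=P)
print(look_for('tag','wrist')[:3])
P=P.reshape(-1,3);C=img.reshape(-1,3).astype(int);x,y,z=P.T
m=(np.hypot(x-.455,y-.086)<.04)&(C.max(1)<70)&(z>.1); print(m.sum())
q=P[m][:,:2]; print(cv2.minAreaRect((q*1000).astype(np.float32)),P[m].mean(0))
m=(np.hypot(x-.455,y-.086)<.04)&(z>.062)&(z<.072)&(C[:,0]>100)&(C[:,1]<70);q=P[m][:,:2]
if m.sum()>5: print(m.sum(),cv2.minAreaRect((q*1000).astype(np.float32)))
print(go((.455,.086,.2),87))
E
```

```text
time_s: 2.4
position: [0.4416, 0.0084, 0.2924]
tcp_rot: [[0.059, 0.998, 0.001], [0.998, -0.059, -0.001], [-0.001, 0.001, -1.0]]
force: [0.2, -0.6, 0.1]
opening: 0.999
grasp_force: 0.0
t 2.4 grasp pt [0.4417 0.0084 0.2414] yaw 86.64 tiltz [ 0.0011 -0.0012 -1.    ] F [ 0.2 -0.6  0.1] open 0.999 gf 0.0 q [-13.  16. 107.  -0.  57. -10.]
[{'extent': [173.8, 76.4, 262.5, 153.8], 'conf': 0.98}, {'extent': [273.2, 0.0, 349.8, 77.2], 'conf': 0.74}, {'extent': [303.2, 111.6, 355.5, 177.2], 'conf': 0.65}]
435
((454.0581359863281, 86.27330780029297), (31.227998733520508, 8.04200267791748), 86.93017578125) [0.45409173 0.08594291 0.10691398]
347 ((455.021240234375, 86.3593978881836), (56.260616302490234, 25.137653350830078), 86.51447296142578)
([0.3989, 0.043, 0.2063], [0.0002, 0.0003, -0.0033])
```

View pics/w1.png

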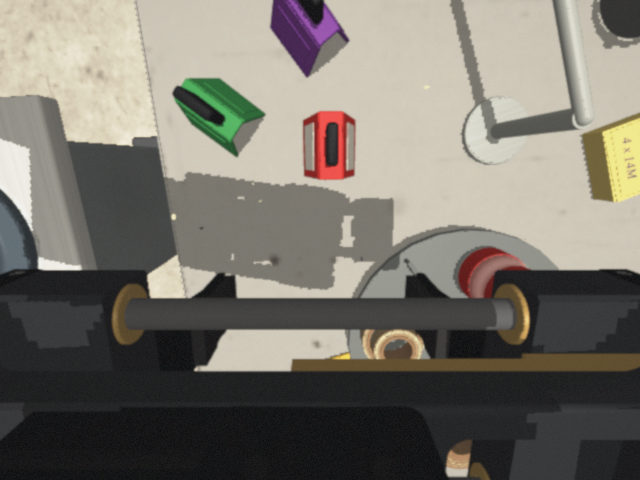

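The wrist picture shows the red tag at pixel (329,145), with the green one at (220,115). The fin is at (0.4545, 0.0862) with its axis at 87°, which matches the estimate from above.

```bash
python3 -m pendant '[[0.399,0.043,0.2,0,0,-0.003,-0.4],[0.399,0.043,0.3,0,0,-0.003,-0.4],[0.399,0.043,0.3,0,0,-0.003,-0.4],[0.399,0.043,0.3,0,0,-0.003,-0.4],[0.399,0.043,0.3,0,0,-0.003,-0.4]]'; python3 -c "
from h import *
st();print(go((.4545,.0862,.091),87))"
```

```text
time_s: 3.0
position: [0.4552, 0.086, 0.2329]
tcp_rot: [[0.054, 0.999, 0.002], [0.999, -0.054, -0.001], [-0.001, 0.002, -1.0]]
force: [0.4, -0.4, 0.0]
opening: 0.716
grasp_force: 0.0
t 3.0 grasp pt [0.4553 0.0859 0.1819] yaw 86.89 tiltz [ 1.5e-03 -6.0e-04 -1.0e+00] F [ 0.4 -0.4  0. ] open 0.716 gf 0.0 q [ -3.  23. 108.  -0.  48.  -0.]
([0.0012, -0.0042, 0.4543], [0.0005, 0.0002, -0.0006])
```

```bash
python3 -m pendant '[[0,-0.004,0.2,0,0,0,-0.4],[0,-0.004,0.35,0,0,0,-0.4],[0,-0.004,0.454,0,0,0,-0.4],[0,-0.004,0.454,0,0,0,-0.4],[0,-0.004,0.454,0,0,0,1],[0,-0.004,0.454,0,0,0,1],[0,-0.004,0.454,0,0,0,1],[0,-0.004,0.454,0,0,0,1]]'; python3 -c "
from h import *
st()"
```

```text
time_s: 3.8
position: [0.454, 0.0878, 0.1425]
tcp_rot: [[0.052, 0.999, 0.002], [0.999, -0.052, -0.0], [-0.0, 0.002, -1.0]]
force: [0.3, 0.2, -0.3]
opening: 0.422
grasp_force: 0.0
t 3.8 grasp pt [0.4541 0.0878 0.0915] yaw 87.04 tiltz [ 2.3e-03 -1.0e-04 -1.0e+00] F [ 0.3  0.2 -0.3] open 0.422 gf 0.0 q [ -3.  33. 113.  -0.  34.   0.]
```

```bash
python3 -m pendant '[[0,0,0,0,0,0,1],[0,0,0,0,0,0,1],[0,0,0,0,0,0,1],[0,0,0,0,0,0,1],[0,0,0,0,0,0,1],[0,0,0,0,0,0,1],[0,0,0,0,0,0,1]]'; python3 -c "
from h import *
st();print(go((.4545,.0862,.26),90))"
```

```text
time_s: 4.5
position: [0.4534, 0.0878, 0.1414]
tcp_rot: [[0.052, 0.999, -0.0], [0.999, -0.052, 0.0], [0.0, -0.0, -1.0]]
force: [-0.5, -0.0, -0.7]
opening: 0.112
grasp_force: 30.0
t 4.5 grasp pt [0.4534 0.0878 0.0904] yaw 87.03 tiltz [-3.e-04  0.e+00 -1.e+00] F [-0.5 -0.  -0.7] open 0.112 gf 30.0 q [ -3.  33. 113.   0.  34.   0.]
([-0.0079, 0.0056, -0.8482], [-0.0001, -0.0, -0.0165])
```

```bash
python3 -m pendant '[[0,0,-0.1,0,0,0,1],[0,0,-0.25,0,0,0,1],[0,0,-0.4,0,0,0,1],[0,0,-0.55,0,0,0,1],[0,0,-0.7,0,0,0,1],[0,0,-0.8,0,0,0,1],[0,0,-0.85,0,0,0,1],[0,0,-0.85,0,0,0,1]]'; python3 -c "
from h import *
st();print(go((.599,.2085,.26),107))"
```

```text
time_s: 5.3
position: [0.4539, 0.0878, 0.3124]
tcp_rot: [[0.052, 0.999, 0.003], [0.999, -0.052, -0.0], [0.0, 0.003, -1.0]]
force: [-0.2, -0.2, -0.9]
opening: 0.115
grasp_force: 30.0
t 5.3 grasp pt [0.454  0.0878 0.2614] yaw 87.04 tiltz [ 2.7e-03 -1.0e-04 -1.0e+00] F [-0.2 -0.2 -0.9] open 0.115 gf 30.0 q [ -3.  16. 103.   0.  61.   0.]
([0.6399, 0.6933, 0.009], [0.0009, 0.0001, -0.1109])
```

```bash
python3 -m pendant '[[0.1,0.1,0,0,0,-0.02,1],[0.23,0.25,0,0,0,-0.045,1],[0.36,0.4,0,0,0,-0.07,1],[0.49,0.54,0,0,0,-0.09,1],[0.58,0.64,0,0,0,-0.105,1],[0.63,0.68,0,0,0,-0.111,1],[0.64,0.693,0,0,0,-0.111,1],[0.64,0.693,0,0,0,-0.111,1]]'; python3 - <<'E'
from h import *
st();img,d,K,T=cam('wrist'); save(img,'w2.png'); P=cloud(d,K,T).reshape(-1,3); C=img.reshape(-1,3).astype(int)
x,y,z=P.T
u=np.array([np.cos(np.radians(107)),np.sin(np.radians(107))]); n=np.array([u[1],-u[0]])
t=(P[:,:2]-[.599,.2085])@u; e=(P[:,:2]-[.599,.2085])@n
m=(abs(e)<.02)&(abs(t)<.13)&(z>.128)&(z<.14); print('wrist bar',m.sum())
if m.sum()>20:
    print('t range',t[m].min(),t[m].max(),np.polyfit(t[m],e[m],1),z[m].max())
red=(C[:,0]>90)&(C[:,1]<60)&(C[:,2]<60)&(np.hypot(t,e)<.09); print('red',red.sum(), np.round([t[red].mean(),e[red].mean(),z[red].min(),z[red].max()],4))
for nm in('top','scene'):
    img,d,K,T=cam(nm); P=cloud(d,K,T).reshape(-1,3);C=img.reshape(-1,3).astype(int)
    red=(C[:,0]>90)&(C[:,1]<60)&(C[:,2]<60)&(np.hypot(P[:,0]-.599,P[:,1]-.2085)<.09)
    if red.sum(): print(nm,red.sum(),P[red].mean(0),P[red][:,2].min())
print(go((.599,.2085,.163),107))
E
```

```text
time_s: 6.1
position: [0.5975, 0.2081, 0.3102]
tcp_rot: [[-0.292, 0.956, -0.003], [0.956, 0.292, -0.001], [0.0, -0.003, -1.0]]
force: [0.2, -1.0, -1.2]
opening: 0.113
grasp_force: 30.0
t 6.1 grasp pt [0.5974 0.2081 0.2592] yaw 106.99 tiltz [-3.1e-03 -9.0e-04 -1.0e+00] F [ 0.2 -1.  -1.2] open 0.113 gf 30.0 q [ 9. 30. 80. -0. 71. -8.]
wrist bar 2496
t range 0.005778649385507375 0.12742781254594085 [-0.00329831 -0.00014814] 0.1372993531601125
red 2267 [ 0.0209 -0.0027  0.175   0.2457]
scene 173 [0.58861623 0.21268889 0.22034175] 0.17465965313058374
([0.0018, 0.0093, 0.4867], [-0.0005, 0.0, -0.0003])
```

View pics/w2.png

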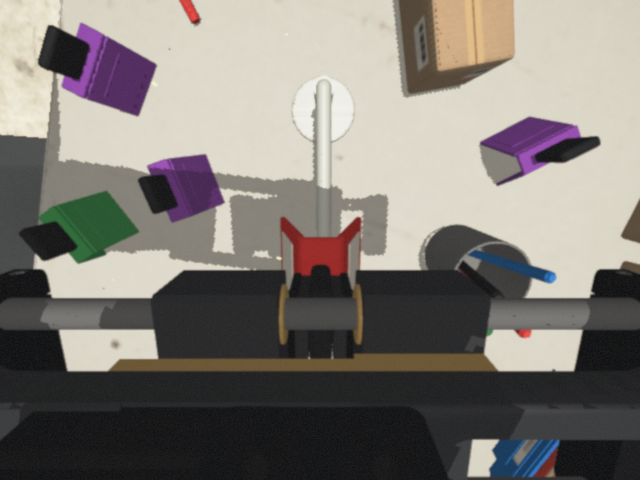

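The wrist picture shows the bar at column 323, centred between the tag's legs (columns 281 to 361). Lowering the tag now.

```bash
python3 -m pendant '[[0,0.005,0.08,0,0,0,1],[0,0.005,0.18,0,0,0,1],[0,0.005,0.28,0,0,0,1],[0,0.005,0.37,0,0,0,1],[0,0.005,0.43,0,0,0,1],[0,0.005,0.46,0,0,0,1],[0,0.005,0.47,0,0,0,1],[0,0.005,0.47,0,0,0,1]]'; python3 -c "
from h import *
st();print(go((.599,.2085,.1625),107))"
```

```text
time_s: 7.05
position: [0.5997, 0.2087, 0.2179]
tcp_rot: [[-0.292, 0.956, 0.001], [0.956, 0.292, 0.0], [-0.0, 0.001, -1.0]]
force: [-0.3, -0.1, -0.0]
opening: 0.112
grasp_force: 30.0
t 7.05 grasp pt [0.5998 0.2087 0.1669] yaw 107.0 tiltz [ 8.e-04  1.e-04 -1.e+00] F [-0.3 -0.1 -0. ] open 0.112 gf 30.0 q [ 9. 36. 84. -0. 60. -8.]
([0.0001, -0.0038, 0.0221], [0.0003, 0.0, 0.0])
```

```bash
python3 -m pendant '[[0,0,0.01,0,0,0,1],[0,0,0.018,0,0,0,1],[0,0,0.022,0,0,0,1],[0,0,0.022,0,0,0,1],[0,0,0.022,0,0,0,1]]'; python3 -c "
from h import *
st()"
```

```text
time_s: 7.55
position: [0.5995, 0.2088, 0.2131]
tcp_rot: [[-0.293, 0.956, 0.0], [0.956, 0.293, 0.0], [0.0, 0.0, -1.0]]
force: [-0.5, -0.3, -0.3]
opening: 0.111
grasp_force: 30.0
t 7.55 grasp pt [0.5995 0.2088 0.1621] yaw 107.01 tiltz [ 1.e-04  0.e+00 -1.e+00] F [-0.5 -0.3 -0.3] open 0.111 gf 30.0 q [ 9. 36. 85.  0. 59. -8.]
```

```bash
python3 -m pendant '[[0,0,0.002,0,0,0,0.7],[0,0,0.002,0,0,0,0.6],[0,0,0.002,0,0,0,0.4],[0,0,0.002,0,0,0,0.2],[0,0,0.002,0,0,0,0.0],[0,0,0.002,0,0,0,0],[0,0,0.002,0,0,0,0]]'; python3 -c "
from h import *
st()"
```

```text
time_s: 8.25
position: [0.5995, 0.2088, 0.2127]
tcp_rot: [[-0.293, 0.956, 0.0], [0.956, 0.293, 0.0], [-0.0, 0.0, -1.0]]
force: [0.2, -0.1, -0.8]
opening: 0.489
grasp_force: 0.0
t 8.25 grasp pt [0.5995 0.2088 0.1617] yaw 107.01 tiltz [ 1.e-04  0.e+00 -1.e+00] F [ 0.2 -0.1 -0.8] open 0.489 gf 0.0 q [ 9. 36. 85. -0. 59. -8.]
```

Rising clear, then checking.

```bash
python3 -m pendant '[[0,0,-0.05,0,0,0,0],[0,0,-0.15,0,0,0,0],[0,0,-0.3,0,0,0,0],[0,0,-0.45,0,0,0,0],[0,0,-0.5,0,0,0,0],[0,0,-0.5,0,0,0,0]]'; python3 - <<'E'
from h import *
st();img,d,K,T=cam('wrist'); save(img,'w3.png'); P=cloud(d,K,T).reshape(-1,3); C=img.reshape(-1,3).astype(int)
u=np.array([np.cos(np.radians(107)),np.sin(np.radians(107))]); n=np.array([u[1],-u[0]])
t=(P[:,:2]-[.599,.2085])@u; e=(P[:,:2]-[.599,.2085])@n;z=P[:,2]
red=(C[:,0]>90)&(C[:,1]<60)&(C[:,2]<60)&(np.hypot(t,e)<.09); print('red',red.sum(), np.round([t[red].mean(),e[red].mean(),e[red].min(),e[red].max(),z[red].min(),z[red].max()],4))
img,d,K,T=cam('scene'); i=img[200:400,220:420]; save(cv2.resize(i,(600,600),interpolation=cv2.INTER_CUBIC),'s3.png')
save(np.vstack([cv2.resize(i,(400,400)) ]),'s3s.png')
E
```

```text
time_s: 8.85
position: [0.6003, 0.2089, 0.315]
tcp_rot: [[-0.293, 0.956, 0.005], [0.956, 0.293, 0.001], [-0.001, 0.005, -1.0]]
force: [0.8, -0.5, 0.1]
opening: 0.494
grasp_force: 0.0
t 8.85 grasp pt [0.6005 0.209  0.264 ] yaw 107.02 tiltz [ 4.7e-03  8.0e-04 -1.0e+00] F [ 0.8 -0.5  0.1] open 0.494 gf 0.0 q [ 9. 30. 79. -0. 71. -8.]
red 1855 [ 0.0052 -0.0005 -0.0271  0.0788  0.0795  0.3172]
```

View pics/s3.png

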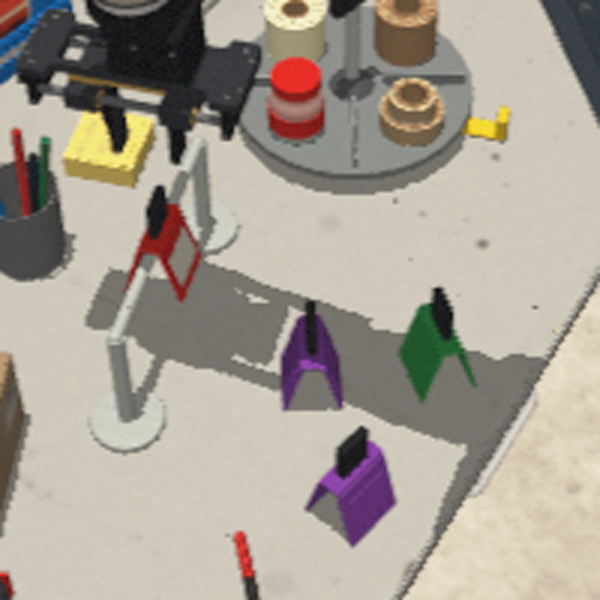

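The scene picture shows the red tag hanging upright astride the bar at crop pixel (160,250). Next is the carousel.

```bash
python3 -m pendant '[[-1,-0.25,0,0,0,0.08,-0.2],[-1,-0.25,0,0,0,0.08,-0.2],[-1,-0.25,0,0,0,0.08,-0.2],[-1,-0.25,0,0,0,0.08,-0.2],[-1,-0.25,0,0,0,0.08,-0.2],[-1,-0.25,0,0,0,0.08,-0.2]]'; python3 -c "
from h import *
st();img,d,K,T=cam('wrist');np.savez('w4.npz',img=img,P=cloud(d,K,T))
print(go((.54,-.2,.29),77));print(go((.597,-.1385,.25),77))"
```

```text
time_s: 9.55
position: [0.6095, 0.0013, 0.3107]
tcp_rot: [[-0.042, 0.999, -0.004], [0.999, 0.042, 0.001], [0.001, -0.004, -1.0]]
force: [0.4, 0.3, -0.6]
opening: 0.603
grasp_force: 0.0
t 9.55 grasp pt [0.6093 0.0013 0.2597] yaw 92.4 tiltz [-0.0038  0.0011 -1.    ] F [ 0.4  0.3 -0.6] open 0.603 gf 0.0 q [-10.  28.  83.   0.  69. -13.]
([-0.9975, -0.392, -0.1505], [-0.0011, -0.0004, 0.0862])
([-0.7032, -0.0931, 0.049], [-0.0011, -0.0004, 0.0862])
```

```bash
python3 -m pendant '[[-0.7,-0.093,0,0,0,0.086,-0.2],[-0.7,-0.093,0,0,0,0.086,-0.2],[-0.7,-0.093,0,0,0,0.086,-0.2],[-0.7,-0.093,0,0,0,0.086,-0.2],[-0.7,-0.093,0,0,0,0.086,-0.2],[-0.7,-0.093,0,0,0,0.086,-0.2]]'; python3 - <<'E'
from h import *
st();img,d,K,T=cam('wrist');save(img,'w5.png');P=cloud(d,K,T);C=img.astype(int)
x,y,z=np.moveaxis(P,-1,0)
m=(C[...,0]>120)&(C[...,1]<60)&(z>.104)&(z<.114)&(np.hypot(x-.597,y+.1385)<.14)
c=P[m]; print('lid',m.sum(),c.mean(0),np.array(cv2.minEnclosingCircle((c[:,:2]*1000).astype(np.float32))[0]))
m=(z>.175)&(z<.195)&(np.hypot(x-.597,y+.1385)<.05)&(C.max(-1)<80);print('grip',m.sum(), cv2.minAreaRect((P[m][:,:2]*1000).astype(np.float32)) if m.sum()>5 else '')
m=(z>.029)&(z<.039)&(np.hypot(x-.597,y+.1385)<.16)&(C.std(-1)<10); q=P[m][:,:2]; r=np.hypot(*(q-[.597,-.1385]).T); h=cv2.convexHull((q*1000).astype(np.float32))
print('disc',m.sum(),r.max())
print(go((.5965,-.1385,.25),77))
E
```

```text
time_s: 10.2
position: [0.5979, -0.1354, 0.3121]
tcp_rot: [[0.22, 0.975, -0.001], [0.975, -0.22, 0.001], [0.001, -0.002, -1.0]]
force: [-0.0, -0.1, -1.0]
opening: 0.6
grasp_force: 0.0
t 10.2 grasp pt [ 0.5979 -0.1353  0.2611] yaw 77.28 tiltz [-0.0012  0.0014 -1.    ] F [-0.  -0.1 -1. ] open 0.6 gf 0.0 q [-23.  28.  83.   0.  69. -11.]
lid 0 [nan nan nan] [0. 0.]
grip 1807 ((597.6809692382812, -135.4029998779297), (56.909149169921875, 15.970166206359863), 77.00872802734375)
disc 22854 0.1320666961233083
([-0.0171, -0.0037, 0.0564], [-0.0004, -0.0003, 0.0017])<stdin>:5: RuntimeWarning: Mean of empty slice.
  ret = um.true_divide(
```

```bash
python3 -m pendant '[[-0.017,-0.003,0.1,0,0,0.002,-0.2],[-0.017,-0.003,0.25,0,0,0.002,-0.2],[-0.017,-0.003,0.38,0,0,0.002,-0.2],[-0.017,-0.003,0.45,0,0,0.002,-0.2],[-0.017,-0.003,0.465,0,0,0.002,-0.2],[-0.017,-0.003,0.465,0,0,0.002,-0.2],[-0.017,-0.003,0.465,0,0,0.002,-0.2]]'; python3 - <<'E'
from h import *
st();print(go((.5968,-.1387,.168),77))
E
```

```text
time_s: 10.95
position: [0.5975, -0.1409, 0.2209]
tcp_rot: [[0.228, 0.974, 0.002], [0.974, -0.228, -0.001], [-0.0, 0.003, -1.0]]
force: [-0.6, -0.1, -0.1]
opening: 0.599
grasp_force: 0.0
t 10.95 grasp pt [ 0.5977 -0.1409  0.1699] yaw 76.81 tiltz [ 0.0024 -0.001  -1.    ] F [-0.6 -0.1 -0.1] open 0.599 gf 0.0 q [-24.  34.  88.   0.  58. -10.]
([0.0098, -0.0061, 0.0096], [0.0008, 0.0001, -0.0011])
```

```bash
python3 -m pendant '[[0.01,-0.005,0.009,0,0,-0.001,0.3],[0.01,-0.005,0.009,0,0,-0.001,0.6],[0.01,-0.005,0.009,0,0,-0.001,1],[0.01,-0.005,0.009,0,0,-0.001,1],[0.01,-0.005,0.009,0,0,-0.001,1],[0.01,-0.005,0.009,0,0,-0.001,1],[0.01,-0.005,0.009,0,0,-0.001,1],[0.01,-0.005,0.009,0,0,-0.001,1]]'; python3 - <<'E'
from h import *
st();print(go((.5968,-.1387,.168),77))
E
```

```text
time_s: 11.75
position: [0.5974, -0.1392, 0.218]
tcp_rot: [[0.226, 0.974, 0.003], [0.974, -0.226, -0.001], [-0.0, 0.003, -1.0]]
force: [5.3, -1.3, -1.8]
opening: 0.183
grasp_force: 30.1
t 11.75 grasp pt [ 0.5975 -0.1393  0.167 ] yaw 76.94 tiltz [ 3.e-03 -9.e-04 -1.e+00] F [ 5.3 -1.3 -1.8] open 0.183 gf 30.1 q [-24.  34.  88.   0.  58. -11.]
([0.0019, -0.0032, -0.0048], [0.001, 0.0001, -0.0003])
```

```bash
python3 -m pendant '[[0,0.002,0,0,0,-0.015,1],[0,0.002,0,0,0,-0.045,1],[0,0.002,0,0,0,-0.08,1],[0,0.002,0,0,0,-0.115,1],[0,0.002,0,0,0,-0.15,1],[0,0.002,0,0,0,-0.185,1],[0,0.002,0,0,0,-0.215,1],[0,0.002,0,0,0,-0.23,1]]'; python3 - <<'E'
from h import *
st();print(go((.5968,-.1387,.168),196.5))
E
```

```text
time_s: 12.55
position: [0.5975, -0.1392, 0.2181]
tcp_rot: [[-0.476, 0.879, 0.003], [0.879, 0.476, -0.0], [-0.002, 0.002, -1.0]]
force: [5.3, -0.7, -1.7]
opening: 0.178
grasp_force: 30.2
t 12.55 grasp pt [ 0.5977 -0.1392  0.1671] yaw 118.45 tiltz [ 2.7e-03 -4.0e-04 -1.0e+00] F [ 5.3 -0.7 -1.7] open 0.178 gf 30.2 q [-24.  34.  88.   0.  58. -52.]
([0.0038, -0.0022, -0.0047], [0.0002, 0.0009, -0.4336])
```

```bash
python3 -m pendant '[[0,0,0,0,0,-0.015,1],[0,0,0,0,0,-0.045,1],[0,0,0,0,0,-0.08,1],[0,0,0,0,0,-0.115,1],[0,0,0,0,0,-0.15,1],[0,0,0,0,0,-0.185,1],[0,0,0,0,0,-0.215,1],[0,0,0,0,0,-0.23,1]]'; python3 - <<'E'
from h import *
st();print(go((.5968,-.1387,.168),196.5))
E
```

```text
time_s: 13.35
position: [0.5976, -0.139, 0.2181]
tcp_rot: [[-0.939, 0.345, 0.003], [0.345, 0.939, -0.0], [-0.003, 0.001, -1.0]]
force: [5.0, 0.6, -3.4]
opening: 0.18
grasp_force: 30.1
t 13.35 grasp pt [ 0.5978 -0.1391  0.1671] yaw 159.84 tiltz [ 3.e-03 -2.e-04 -1.e+00] F [ 5.   0.6 -3.4] open 0.18 gf 30.1 q [-24.  34.  88.   0.  58. -93.]
([0.0045, 0.0002, -0.0047], [-0.0, 0.001, -0.2036])
```

```bash
python3 -m pendant '[[0,0,0,0,0,-0.015,1],[0,0,0,0,0,-0.045,1],[0,0,0,0,0,-0.08,1],[0,0,0,0,0,-0.115,1],[0,0,0,0,0,-0.15,1],[0,0,0,0,0,-0.18,1],[0,0,0,0,0,-0.185,1],[0,0,0,0,0,-0.185,1]]'; python3 - <<'E'
from h import *
st()
A=np.array([.5968,-.1387])
def an(p): return np.degrees(np.arctan2(p[1]-A[1],p[0]-A[0]))%360
for n in('wrist','top','scene'):
    img,d,K,T=cam(n);save(img,n+'6.png');P=cloud(d,K,T);C=img.astype(int)
    np.savez(n+'6.npz',img=img,P=P)
    x,y,z=np.moveaxis(P,-1,0);R,G,B=np.moveaxis(C,-1,0)
    m=(R>100)&(G<60)&(z>.104)&(z<.116)&(np.hypot(x-A[0],y-A[1])<.14)
    if m.sum()>20:
        c=P[m]; e=np.array(cv2.minEnclosingCircle((c[:,:2]*1000).astype(np.float32))[0])/1000; print(n,'lid',m.sum(),c.mean(0),e,an(e),an(c.mean(0)),np.hypot(*(e-A)))
    m=(R>130)&(G>100)&(B<90)&(z<.06)&(np.hypot(x-A[0],y-A[1])<.2)&(np.hypot(x-A[0],y-A[1])>.132)
    if m.sum()>10:
        c=P[m]; r=cv2.minAreaRect((c[:,:2]*1000).astype(np.float32)); print(n,'ptr',m.sum(),c.mean(0),an(c.mean(0)),r,an(np.array(r[0])/1000))
E
```

```text
time_s: 14.15
position: [0.5976, -0.1389, 0.2181]
tcp_rot: [[-0.974, -0.225, 0.003], [-0.225, 0.974, -0.0], [-0.003, -0.001, -1.0]]
force: [5.8, 0.4, -1.9]
opening: 0.178
grasp_force: 30.0
t 14.15 grasp pt [ 0.5978 -0.1389  0.1671] yaw -166.97 tiltz [ 2.9e-03 -1.0e-04 -1.0e+00] F [ 5.8  0.4 -1.9] open 0.178 gf 30.0 q [ -24.   34.   88.    0.   58. -127.]
wrist lid 2328 [ 0.50597172 -0.17051139  0.10843198] [ 0.51298151 -0.1585849 ] 193.3459870039291 199.30212520185484 0.08614493091455944
wrist ptr 314 [ 0.44423101 -0.18294757  0.02067619] 196.17304528379364 ((452.53167724609375, -181.4224395751953), (26.046794891357422, 21.436309814453125), 19.575700759887695) 196.49569723984735
scene lid 158 [ 0.51490341 -0.15413416  0.11141166] [ 0.51280048 -0.1569292 ] 192.24421213048348 190.67273045042856 0.0859547772024032
scene ptr 80 [ 0.44851476 -0.18005327  0.01805381] 195.5825384208554 ((451.19671630859375, -178.52825927734375), (36.69793701171875, 29.524749755859375), 17.1011962890625) 195.2984287639429
```

View pics/wrist6.png

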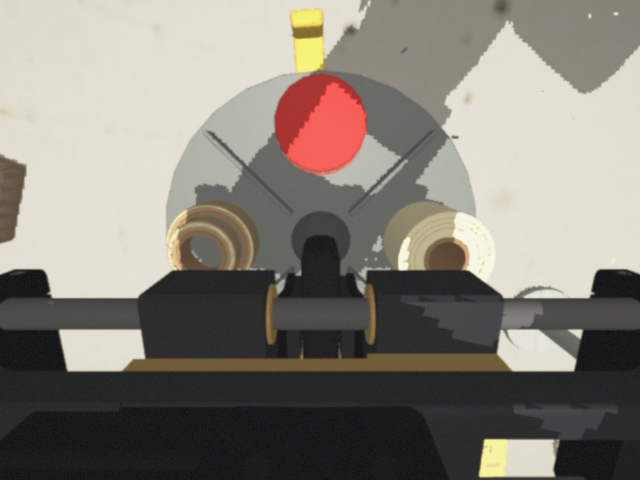

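In the wrist picture the lid is at (320,122), on the tool's centre line. The pointer at (308,40) lies a few degrees further on, so I'll measure it precisely in this one picture.

```bash
python3 - <<'E'
from h import *
from scipy.optimize import least_squares
for n in('wrist6','scene6','top0','scene0'):
    f=np.load(n+'.npz');P=f['P'];C=f['img'].astype(int);R,G,B=np.moveaxis(C,-1,0)
    z=P[...,2];A=np.array([.5968,-.1387]);
    rr=np.hypot(P[...,0]-A[0],P[...,1]-A[1])
    # disc rim: outermost disc-top points per azimuth
    m=(abs(z-.034)<.004)&(rr>.11)&(rr<.145); q=P[m][:,:2]; a=np.degrees(np.arctan2(*(q-A).T[::-1])).round(0)//3
    rim=np.array([q[a==k][np.argmax(np.hypot(*(q[a==k]-A).T))] for k in np.unique(a) if (a==k).sum()>3])
    s=least_squares(lambda c:np.hypot(rim[:,0]-c[0],rim[:,1]-c[1])-.131,A,loss='soft_l1',f_scale=.001).x
    m=(R>110)&(G>90)&(B<.6*R)&(z<.06)&(rr>.134)&(rr<.185)&(P[...,0]<.52); q=P[m][:,:2]
    for c in(s,A):
        v=q-c; az=np.degrees(np.arctan2(v[:,1],v[:,0]))%360; k=np.median(az); u=np.array([np.cos(np.radians(k)),np.sin(np.radians(k))]); w=v@np.array([-u[1],u[0]]); t=v@u
        g=(abs(w)<.02)
        e=[np.mean(np.percentile(w[g&(t>b)&(t<b+.008)],[3,97])) for b in np.arange(.136,.17,.008) if (g&(t>b)&(t<b+.008)).sum()>5]
        ext=[np.ptp(w[g&(t>b)&(t<b+.008)]).round(4) for b in np.arange(.136,.17,.008) if (g&(t>b)&(t<b+.008)).sum()>5]
        print(n,'axis',c.round(4),len(rim),'az',k.round(2),'corr',[round(float(np.degrees(x/.15)+k),2) for x in e],ext)
    m=(R>100)&(G<60)&(B<80)&(abs(z-.109)<.004)&(rr<.14); l=P[m][:,:2]*1000
    e=np.array(cv2.minEnclosingCircle(l.astype(np.float32))[0])/1000
    print('  lid az',[np.degrees(np.arctan2(*(e-c)[::-1]))%360 for c in(s,A)])
E
```

```text
wrist6 axis [ 0.5964 -0.1388] 61 az 196.65 corr [196.61, 196.71, 196.66, 196.67, 196.64] [np.float64(0.0235), np.float64(0.0233), np.float64(0.0232), np.float64(0.0231), np.float64(0.0227)]
wrist6 axis [ 0.5968 -0.1387] 61 az 196.64 corr [196.57, 196.69, 196.64, 196.67, 196.69] [np.float64(0.0235), np.float64(0.0232), np.float64(0.0232), np.float64(0.0231), np.float64(0.0227)]
  lid az [np.float64(193.34309679602168), np.float64(193.3459870039291)]
scene6 axis [ 0.5999 -0.1379] 69 az 195.29 corr [196.26, 196.6, 197.18, 195.79, 195.49] [np.float64(0.0219), np.float64(0.0212), np.float64(0.0189), np.float64(0.0245), np.float64(0.0296)]
scene6 axis [ 0.5968 -0.1387] 69 az 195.3 corr [196.45, 196.9, 196.16, 195.62, 195.81] [np.float64(0.0202), np.float64(0.0201), np.float64(0.0242), np.float64(0.0296), np.float64(0.0211)]
  lid az [np.float64(192.3343017061019), np.float64(192.24421213048348)]
top0 axis [ 0.5958 -0.1391] 105 az 196.59 corr [196.76, 196.85, 196.45, 196.64, 195.88] [np.float64(0.025), np.float64(0.0237), np.float64(0.0209), np.float64(0.0242), np.float64(0.0192)]
top0 axis [ 0.5968 -0.1387] 105 az 196.62 corr [196.8, 196.79, 196.71, 196.62, 196.32] [np.float64(0.025), np.float64(0.0237), np.float64(0.0217), np.float64(0.0242), np.float64(0.0215)]
  lid az [np.float64(77.54968068556664), np.float64(78.13650208178554)]
scene0 axis [ 0.5996 -0.1374] 71 az 195.59 corr [197.54, 197.66, 197.33, 195.48, 196.57] [np.float64(0.0254), np.float64(0.0268), np.float64(0.0252), np.float64(0.0226), np.float64(0.0308)]
scene0 axis [ 0.5968 -0.1387] 71 az 195.41 corr [197.68, 197.07, 196.61, 195.56, 197.16] [np.float64(0.0266), np.float64(0.0255), np.float64(0.0202), np.float64(0.0308), np.float64(0.0189)]
  lid az [np.float64(77.43847109563104), np.float64(75.81024073099667)]
```

```bash
python3 -m pendant '[[0,0,0,0,0,-0.006,1],[0,0,0,0,0,-0.013,1],[0,0,0,0,0,-0.019,1],[0,0,0,0,0,-0.019,1],[0,0,0,0,0,-0.019,1],[0,0,0,0,0,-0.019,1]]'; python3 - <<'E'
from h import *
st()
A=np.array([.5966,-.1388])
img,d,K,T=cam('wrist');save(img,'w7.png');P=cloud(d,K,T);C=img.astype(int)
R,G,B=np.moveaxis(C,-1,0);z=P[...,2];rr=np.hypot(P[...,0]-A[0],P[...,1]-A[1])
az=lambda e:np.degrees(np.arctan2(*(e-A)[::-1]))%360
m=(R>100)&(G<60)&(B<80)&(abs(z-.109)<.004)&(rr<.14);e=np.array(cv2.minEnclosingCircle((P[m][:,:2]*1000).astype(np.float32))[0])/1000
m=(R>110)&(G>90)&(B<.6*R)&(z<.06)&(rr>.134)&(rr<.185)&(P[...,0]<.52);q=P[m][:,:2]
print('lid',az(e),'ptr',np.median([az(k) for k in q]),m.sum())
img,d,K,T=cam('scene'); i=img[160:400,190:430]; save(cv2.resize(i,(600,600),interpolation=cv2.INTER_CUBIC),'s7.png')
E
```

```text
time_s: 14.9
position: [0.5976, -0.1389, 0.2181]
tcp_rot: [[-0.959, -0.283, 0.003], [-0.283, 0.959, -0.0], [-0.003, -0.001, -1.0]]
force: [5.1, 0.4, -1.9]
opening: 0.183
grasp_force: 30.0
t 14.9 grasp pt [ 0.5978 -0.1389  0.1671] yaw -163.54 tiltz [ 2.9e-03 -1.0e-04 -1.0e+00] F [ 5.1  0.4 -1.9] open 0.183 gf 30.0 q [ -24.   34.   88.    0.   58. -130.]
lid 196.89029416023416 ptr 196.64253896180935 1820
```

View pics/s7.png

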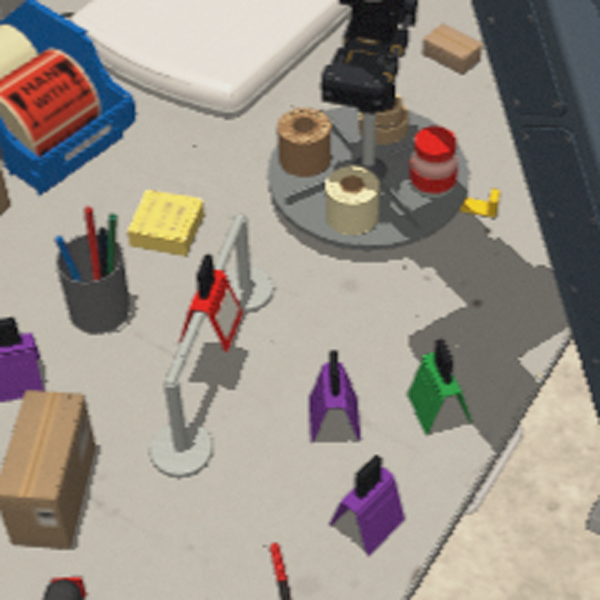

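View pics/w7.png

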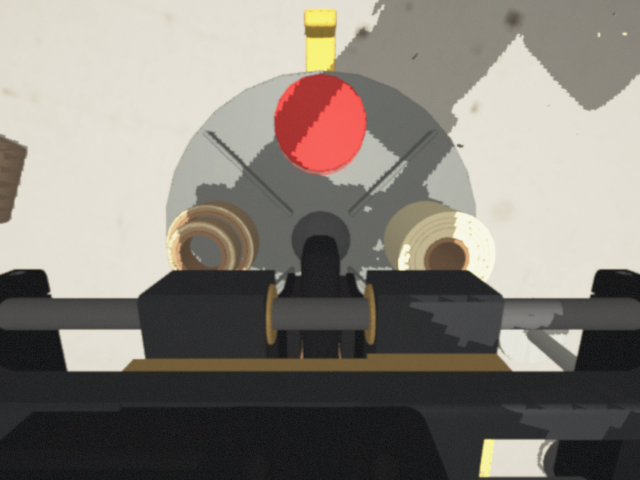

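In the wrist picture the lid (320,122) and the pointer (320,40) line up, within about 0.3°. The scene picture shows the tag hanging astride the bar at (212,305). The gripper still holds the black grip at 30 N and nothing is moving, so I'm handing in.

```bash
python3 -c "
from rig import bot
print(bot.hand_in())"
```

```text
the job is handed in; nothing more can be done
None
```

The job is handed in: the red tag hangs astride the rail bar, and the red-lidded jar stands at the yellow pointer to within about 0.3° with the black grip still held, at about 15 s of the 61 s allowed.

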